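# Hold the colour reader's shutter at the index

### The arm

A 6-joint arm with a two-finger parallel gripper is mounted at the origin on a cart in front of the work surface, level with it; the furniture and walls round the work are solid. World frame = base frame: x ahead of the robot, y to its left, z up, the work surface at z = 0. Lengths are in mm, angles in rad, forces in N, time in s.
With the tool pointing down it reaches from about 300 to 775 mm from the base axis. Payload 14.6 kg.
Tool frame: the origin (TCP) lies between the finger pads; the fingertips stand manip.finger_overhang ahead of it and the grasp point (between the pads) lies 2 mm behind it (manip.finger_overhang is the distance from the TCP to the fingertips, in mm); z points along the fingers, y is the direction in which the jaws open and shut (so a half turn about z gives the same grasp; the last joint's range is limited). The gripper opens to 94 mm and grips with 3 to 60 N. Pads are 16 mm wide; open, the fingers measure 119 mm over their backs; the gripper's body (75 mm by 177 mm) begins 78 mm behind the grasp point.
Start: joints at [1.174, 0.3, 1.521, -0, 1.321, -0.067], TCP at [178.117, 520.35, 222.446] pointing down, gripper open.
Joint ranges: [-3.03, 3.03], [-0.79, 2.21], [0.23, 2.52], [-1.04, 4.18], [0, 3.07], [-2.55, 2.55]. Speed limits (rad/s): [2.22, 2.22, 2.57, 3.14, 3.14, 3.14].

### API

Orientations are given as [roll, pitch, yaw] about the fixed x, y, z axes, in that order (R = Rz(yaw) Ry(pitch) Rx(roll)).
In Python, from cell import manip gives the robot as it stands.
- The arm moves only by the tool drive_tool, never from a script. Its argument "steps" is a list of rows, each an object with "delta_pos": the shift along the world's x, y, z in mm, a list of three; "yaw": the turn about the world's z in rad; "hand": the finger opening in mm, from 0 to 94. A call has 1 to 5 rows; each row shifts and turns the commanded pose from where the row before left it; what a row does not reach is not made up. A row lasts 1/12 s, in which the tool goes at most 41.7 mm and 7.16 degrees, less where a joint would pass 70% of its speed; a pose out of reach is approached as far as the arm can. A call is refused whole if a number of a shift passes 41.7 or a number of a turn 0.125, either way. A call with a gripper value outside its range is refused whole. The fingers move at their own pace and stop on an object; "squeeze" is the grip in N (left out, the last holds). Time passes only in rows, so rows that do not move let the fingers close. It gives the time, the measured TCP pose, the force and the opening at its end, in the units of the state.
- manip.read_state(): the state, without advancing time (a new reading comes with each control period).
- manip.camera(name): name is "scene" or "top"; returns a dict with "frame" (420x560x3 uint8, red, green, blue), "range_z" (420x560 float32, mm along the optical axis (not along the pixel's ray), 0 where there is no reading), "intrinsics" (3x3 intrinsics, pixels), "dist_coeffs" ([k1, k2, p1, p2, k3] as OpenCV has them; the pictures are not rectified), "position" and "attitude" of the camera in the world. Camera axes: x right, y down, z forward; pixel columns grow to the right and rows downward; lengths in mm; the calibration is good to about 2 mm. A picture is of the moment at which its call begins.
- manip.sign_off(): hands the job in, once; it reports no verdict.
The state is a dict: "clock": time; "joints": joint angles; "qd": joint speeds; "effort": joint torques, N m; "eef_pos": TCP position; "eef_rot": TCP orientation; "wrist_force": force on the tool from outside, world axes, zero at the start; "moment": the same for the moment, N m; "finger_gap": finger opening in mm.
Only numpy, scipy, OpenCV 4.12 (cv2) and the standard library are available. Lean on these libraries where they do the work, as an engineer would, in place of code of your own. Each camera call takes 0.05 s, during which the arm holds its last target.

### The job

Set up the colour reader for a reading: stand the capped specimen cup upright in the middle of the reader's narrow raised pedestal and let go of it. Then pull the reader's spring-return shutter handle out until its pointer stands beside the index block on the scale, and finish there, still holding the handle so that it does not spring back. Leave the other things on the bench where they are.

Things in the scene. Friction and masses are not known exactly. Their poses are not given: they have to be found in the camera images.
- capped_cup: The specimen cup to be read, the only cup with a lid (a wide flat screw cap). 50 mm tall; body 42 mm across at heights 0 to 36 mm, cap 48 mm across at heights 36 to 50 mm; about 50 g. Loose, starts upright on the bench. Origin at the centre of its underside, z up.
- colour_reader: Fixed bench instrument, turned about z. Origin on the bench; own -x is its front, +y its left. Base plate x -150 to 100, y -125 to 125 mm, top 12 mm above the bench. White head x 0 to 90, y -120 to -10 mm, 109 mm high. Pedestal (36 mm disc, 67 mm high) at x 30, y 75 mm. Shutter slides along x at y -60 mm in front of the head. Scale ledge 20 mm wide, 26 mm high, along x at y -97 mm.
- pedestal_top (a point): Centre of the flat top disc (36 mm across) of the reader's pedestal, 67 mm above the bench; the cup stands on it.
- shutter (a joint): Shutter slide, m: 0 = pushed home by its spring; grows as the handle is pulled out along the reader's -x, up to 0.075. The spring pulls it home with about 4 N at 0 and 9.5 N at 0.075; nothing latches it. At value v the pointer and handle centre are at x = -60 mm - v in the reader's frame.
- handle_foot (a point): Centre of the foot of the upright black handle on the shutter carriage, 20 mm (x) by 16 mm (y), 60 mm tall, axes as the reader's. The foot is 45 mm above the bench, so the handle spans 45 to 105 mm above the bench. With the shutter home its centre is 60 mm in front of the head; nothing is within 40 mm of it above its foot but a screw head (46 mm above the bench).
- pointer (a point): Tip of the small pointer tongue on the right (-y) side of the shutter carriage, 42 mm above the bench, 25 mm to the right of the handle's axis; it moves with the shutter and has the same x as the handle's centre in the reader's frame.
- index_rider: Index block: fixed steel block on the scale ledge, 8 mm along x, 22 mm along y, 16 mm high, screw head on top; its place along the ledge varies, 25 to 60 mm in front of the pointer's home position. Axes as the reader's, origin at the centre of its underside, 26 mm above the bench. Pointer at the index: both have the same x in the reader's frame; the block's width is the tolerance.
- measuring_cup: Bystander: clear open measuring cup, 51 mm across, 55 mm tall, origin at the centre of its underside.
- open_cup: Bystander: clear open specimen cup without lid, 56 mm across, 60 mm tall, origin at the centre of its underside.
- bottle: Bystander: reagent bottle, 48 mm across, 105 mm tall, origin at the centre of its underside.

How it is judged (in metres and radians):
On the way, in this order (a step that is already met when the one before it is completed fails the run):
1. the capped cup stands upright on the pedestal and is let go (horizontal distance between capped_cup and pedestal_top below 0.008 m and z of capped_cup in the frame of pedestal_top between -0.004 and 0.004 m and angle between capped_cup's own z axis and vertical below 0.12 rad and contact force between each of the arm, the fingers and capped_cup below 0.1 N and linear speed of capped_cup below 0.02 m/s), for 0.2 s.
2. the shutter is pulled out to the index by its handle (x of pointer in the frame of index_rider between -0.004 and 0.004 m and contact force between the fingers and shutter above 1 N), for 0.3 s.
At the end, for the whole second after the job is handed in: The fingers still hold the handle (over 1 N), shutter at rest with its pointer within 4 mm of the middle of the index block along the slide; the capped cup stands upright (0.12 rad), untouched, on the pedestal disc, within 8 mm of its centre (all of step 2 and horizontal distance between capped_cup and pedestal_top below 0.008 m and z of capped_cup in the frame of pedestal_top between -0.004 and 0.004 m and angle between capped_cup's own z axis and vertical below 0.12 rad and contact force between each of the arm, the fingers and capped_cup below 0.1 N and velocity of joint shutter between -0.01 and 0.01 m/s); the arm keeps its last pose, push and grip.
It fails at once if the measuring cup is shifted by more than 25 mm or tipped over (distance of measuring_cup from where it was at the start of the episode above 0.025 m or angle between measuring_cup's own z axis and vertical above 0.5 rad).
It fails at once if the open specimen cup is shifted by more than 25 mm or tipped over (distance of open_cup from where it was at the start of the episode above 0.025 m or angle between open_cup's own z axis and vertical above 0.5 rad).
It fails at once if the reagent bottle is shifted by more than 25 mm or tipped over (distance of bottle from where it was at the start of the episode above 0.025 m or angle between bottle's own z axis and vertical above 0.5 rad).
It also fails if it takes over 45 s, if anything falls off the work surface, if the arm or the gripper's body presses on something with over 40 N, if the wrist force passes 120 N, or if a joint passes its speed limit or range.

## Working session

There is one attempt and no reset: what is moved stays moved. The work goes in short steps, Python scripts to look and compute and a tool call to move; the robot and the scene stay as the last step left them, time stands still between calls to the robot, and variables do not carry over. Pictures are saved under pics/ and viewed, and the job is handed in when it is done.

Besides the shell and the picture viewer there is one more tool, called after ">>>" by a JSON object that holds its "name" and its "arguments". drive_tool: Moves the arm, as the interface text tells. Its arguments: {"type":"object","properties":{"steps":{"type":"array"},"squeeze":{"type":"number"}},"required":["steps"]}

```bash
ls; mkdir -p pics
python3 - <<'E'
from cell import manip
import cv2,numpy as np,pickle
print(manip.read_state(), manip.finger_overhang)
for n in ("scene","top"):
    c=manip.camera(n); pickle.dump(c,open(f"{n}0.pkl","wb"))
    cv2.imwrite(f"pics/{n}0.png",cv2.resize(c["frame"][:,:,::-1],None,fx=1.4,fy=1.4,interpolation=cv2.INTER_CUBIC))
    print(n,c["intrinsics"],c["dist_coeffs"],c["position"],c["attitude"])
E
```

```text
pics
{'clock': 0.0, 'joints': array([ 1.17436405e+00,  3.00460256e-01,  1.52161580e+00, -1.88708888e-05,
        1.32072383e+00, -6.66027024e-02]), 'qd': array([-8.95034777e-04,  1.65051396e-03, -9.36179800e-04, -5.47365779e-04,
       -2.07164427e-03, -8.47866350e-05]), 'effort': array([-1.30981261e-03, -5.31808913e+01, -3.52732694e+01,  7.07975356e-02,
        2.44443468e-02, -5.80396181e-05]), 'eef_pos': array([178.0414542 , 520.10677971, 221.877592  ]), 'eef_rot': array([-3.14038689e+00, -6.21073356e-05,  2.81176772e+00]), 'wrist_force': array([ 0.85901786, -0.09108531, -0.6919504 ]), 'moment': array([-5.79162683e-06,  4.40807154e-02,  8.85416910e-03]), 'finger_gap': 93.82054451992971} 17.0
scene [[380.47866979   0.         279.36130676]
 [  0.         380.47866979 212.27216187]
 [  0.           0.           1.        ]] [-0.06865598  0.          0.          0.          0.        ] [-278.94001145 -468.08722773  835.92368595] [-2.27836304  0.00655387 -1.08898694]
top [[537.77610811   0.         284.32859495]
 [  0.         537.77610811 219.87110043]
 [  0.           0.           1.        ]] [-0.16092141  0.          0.          0.          0.        ] [ 232.48703533  -63.60147119 1396.2640665 ] [-2.92453788  0.0036648  -1.49134782]
```

View pics/scene0.png

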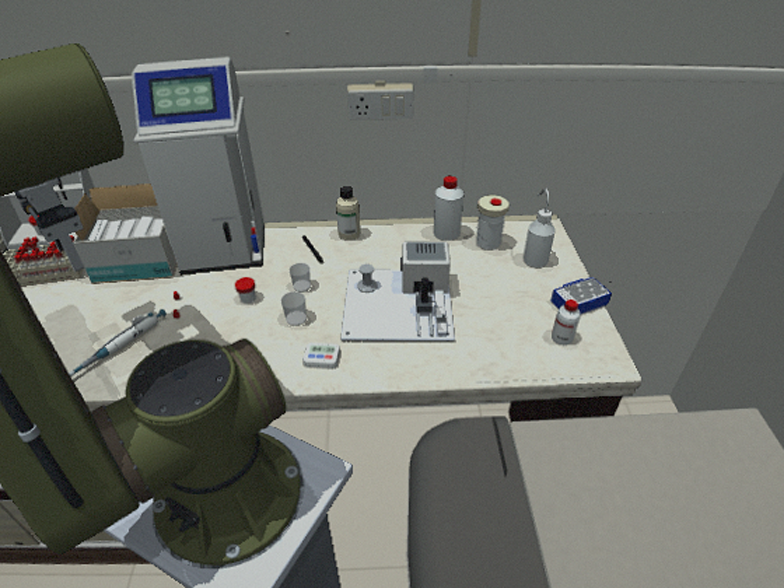

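View pics/top0.png

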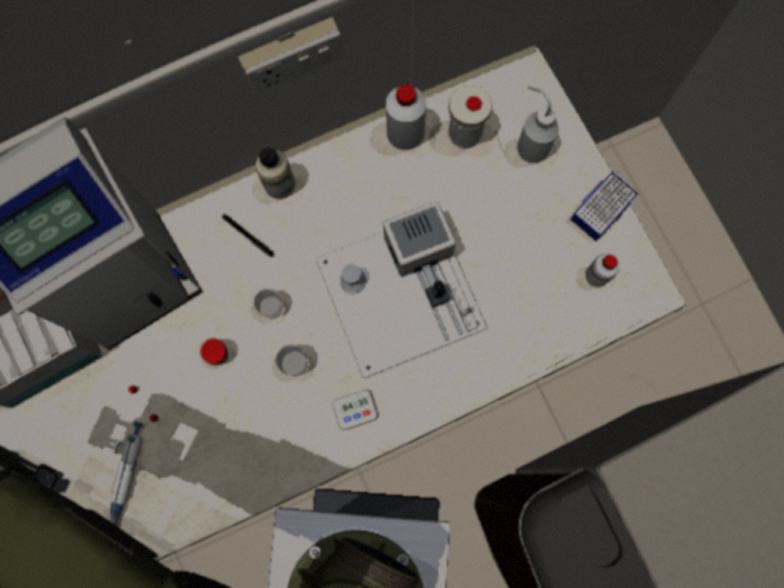

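The top view shows the red-capped cup at (214,351)/1.4, the pedestal at (352,275)/1.4, the handle at (438,292)/1.4 and the index rider near (470,317)/1.4. The open cups are at (270,303) and (293,360), both /1.4. Next I'll look at enlarged crops.

```bash
cat > h.py <<'E'
import cv2,numpy as np,pickle
from scipy.spatial.transform import Rotation as R
def ray(c,uv):
    p=cv2.undistortPoints(np.array([[uv]],float),c["intrinsics"],np.array(c["dist_coeffs"]))[0,0]
    Rm=R.from_euler('xyz',c["attitude"]).as_matrix()
    return Rm@np.array([p[0],p[1],1.0])
def atz(c,uv,z):
    d=ray(c,uv); o=np.array(c["position"]); return o+d*(z-o[2])/d[2]
def deproj(c,uv):
    return np.array(c["position"])+ray(c,uv)*c["range_z"][int(round(uv[1])),int(round(uv[0]))]
def proj(c,P):
    Rm=R.from_euler('xyz',c["attitude"]).as_matrix()
    q=(np.asarray(P,float).reshape(-1,3)-c["position"])@Rm
    return cv2.projectPoints(q,np.zeros(3),np.zeros(3),c["intrinsics"],np.array(c["dist_coeffs"]))[0][:,0]
def cloud(c):
    h,w=c["range_z"].shape
    v,u=np.mgrid[:h,:w]
    p=cv2.undistortPoints(np.stack([u,v],-1).reshape(-1,1,2).astype(float),c["intrinsics"],np.array(c["dist_coeffs"]))[:,0]
    d=np.c_[p,np.ones(len(p))]@R.from_euler('xyz',c["attitude"]).as_matrix().T
    return (np.array(c["position"])+d*c["range_z"].reshape(-1,1)).reshape(h,w,3)
def crop(c,u0,v0,u1,v1,s,name):
    im=c["frame"][v0:v1,u0:u1,::-1]
    im=cv2.resize(im,None,fx=s,fy=s,interpolation=cv2.INTER_CUBIC)
    cv2.imwrite(name,im)
E
python3 - <<'E'
from h import *
t=pickle.load(open("top0.pkl","rb"));s=pickle.load(open("scene0.pkl","rb"))
crop(t,220,140,350,270,6,"pics/t_reader.png") if 0 else crop(t,220,140,350,240,6,"pics/t_reader.png")
crop(t,220,180,350,275,6,"pics/t_reader2.png")
crop(s,240,165,330,245,7,"pics/s_reader.png")
P=cloud(t)
for uv in [(152.5,251),(251,196),(313,208),(192,217),(209,257)]:
    print(uv,deproj(t,uv))
# cap segmentation
f=t["frame"].astype(int); m=(f[...,0]>120)&(f[...,1]<60)&(f[...,2]<60)
n,l,st,ce=cv2.connectedComponentsWithStats(m.astype(np.uint8))
for i in range(1,n):
    if st[i,4]>15: print(st[i],ce[i],atz(t,ce[i],50),np.median(P[l==i],0))
E
```

```text
(152.5, 251) [420.25644302 294.95231871  49.55557762]
(251, 196) [579.78385358  54.45085314  67.75174137]
(313, 208) [ 553.08986177 -104.752302     98.54629859]
(192, 217) [526.27056336 211.80087373   5.62674363]
(209, 257) [ 4.23776173e+02  1.55556868e+02 -1.00297437e-01]
[284  61  12  10  93] [289.56989247  65.7311828 ] [966.10345746 -14.84427536  50.        ] [900.35440203 -19.48937179 170.58343339]
[333  69  11   9  71] [338.14084507  73.04225352] [ 954.61534887 -150.5793325    50.        ] [ 910.16585579 -144.86452446  132.67204351]
[433 182   8   8  45] [436.17777778 185.8       ] [ 651.08591858 -426.57503068   50.        ] [ 634.59627054 -412.31403595  104.19011475]
[144 242  16  17 218] [151.50458716 250.17889908] [422.09051834 297.70046303  50.        ] [422.03261098 297.78357021  49.18482227]
```

View pics/t_reader2.png

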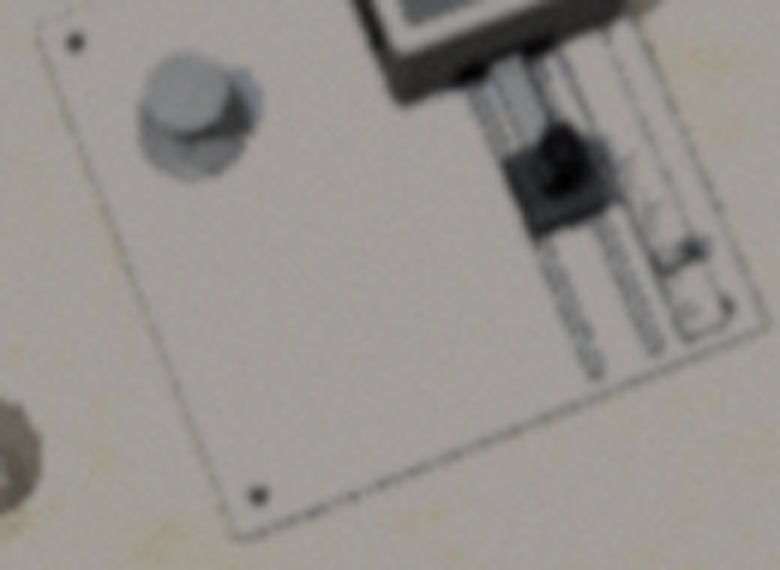

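View pics/s_reader.png

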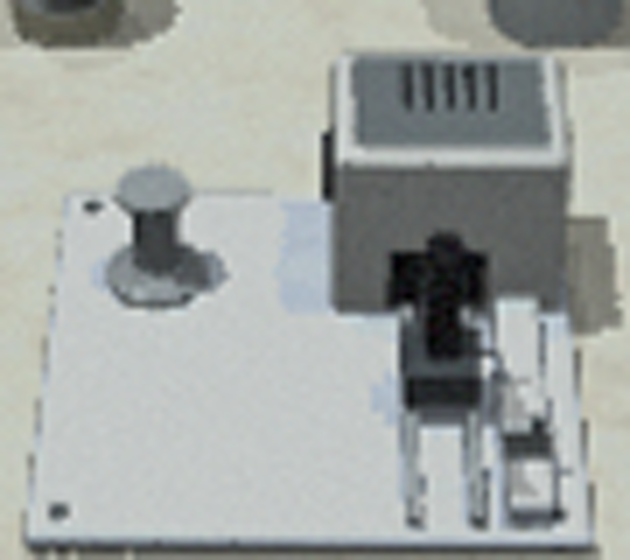

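View pics/t_reader.png

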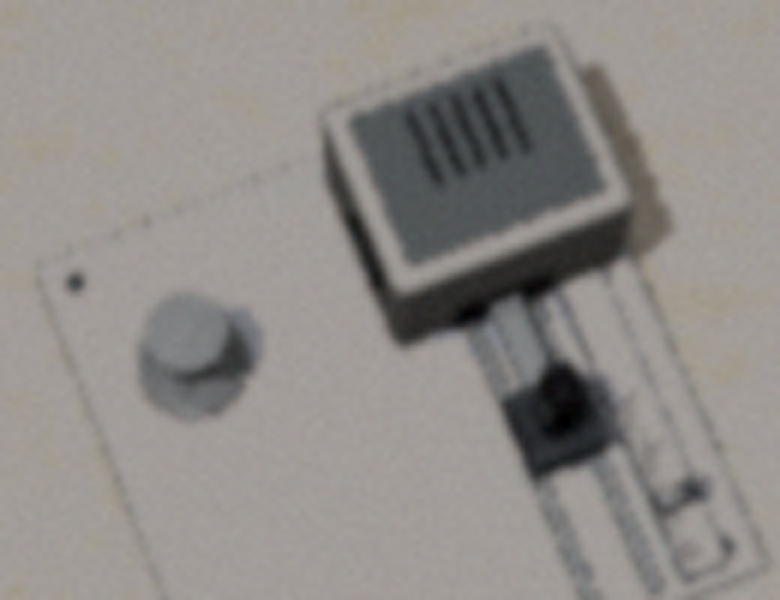

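```bash
cat > fit.py <<'E'
from h import *
from scipy.optimize import least_squares
t=pickle.load(open("top0.pkl","rb"));s=pickle.load(open("scene0.pkl","rb"))
T=lambda x,y:(220+(x+.5)/6-.5,180+(y+.5)/6-.5)
S=lambda x,y:(240+(x+.5)/7-.5,165+(y+.5)/7-.5)
ob=[(t,T(38,25),(100,125,12)),(t,T(240,540),(-150,125,12)),(t,T(768,322),(-150,-125,12)),(t,T(188,93),(30,75,67)),
 (t,(220+325.5/6-.5,140+112.5/6-.5),(90,-10,109)),(t,(220+400/6-.5,140+290/6-.5),(0,-10,109)),(t,(220+630/6-.5,140+207/6-.5),(0,-120,109)),
 (s,S(30,540),(-150,125,12)),(s,S(593,545),(-150,-125,12)),(s,S(68,193),(100,125,12)),(s,S(153,187),(30,75,67)),(s,S(342,162),(0,-10,109)),(s,S(570,160),(0,-120,109))]
def W(p,q):
    c,sn=np.cos(p[2]),np.sin(p[2]); q=np.array(q,float)
    return np.array([p[0]+c*q[0]-sn*q[1],p[1]+sn*q[0]+c*q[1],q[2]])
def fit(ob): return least_squares(lambda p:np.concatenate([proj(c,W(p,q))[0]-uv for c,uv,q in ob]),[550,0,0],loss='soft_l1').x
p=fit(ob)
if __name__=="__main__":
    print(p,fit([o for o in ob if o[0] is t]),fit([o for o in ob if o[0] is s]))
    for c,uv,q in ob: print(q,proj(c,W(p,q))[0]-uv)
    print("ped",W(p,(30,75,67)),atz(t,T(188,93),67),"handle home",W(p,(-60,-60,105)))
    # rectified overhead of ledge top z=26..42: resample along ledge
    P=cloud(t); q=P-[p[0],p[1],0]; c,sn=np.cos(p[2]),np.sin(p[2])
    X=c*q[...,0]+sn*q[...,1]; Y=-sn*q[...,0]+c*q[...,1]
    for vv in range(-113,-80,3): pass
    # per camera draw candidate block outlines
    for cam,n,(u0,v0,u1,v1),sc in ((t,"t",(300,190,352,240),12),(s,"s",(290,190,330,245),12)):
        crop(cam,u0,v0,u1,v1,sc,f"pics/{n}_idx.png")
        im=cv2.imread(f"pics/{n}_idx.png")
        for x in range(-130,-60,10):
            for z,col in((26,(0,0,255)),(42,(0,200,0))):
                a=[proj(cam,W(p,(x,y,z)))[0] for y in(-86,-108)]
                a=[tuple(int(round(k)) for k in ((w[0]-u0+.5)*sc-.5,(w[1]-v0+.5)*sc-.5)) for w in a]
                cv2.line(im,*a,col,1); cv2.putText(im,str(x),a[1],0,.4,col)
        cv2.imwrite(f"pics/{n}_idx2.png",im)
E
python3 fit.py
```

```text
[ 5.89233088e+02 -2.58089766e+01  4.63710380e-01] [ 5.89526283e+02 -2.54323686e+01  4.63758699e-01] [ 5.88306854e+02 -2.67644650e+01  4.65323615e-01]
(100, 125, 12) [-0.33184697  0.07402319]
(-150, 125, 12) [0.03667227 0.33599358]
(-150, -125, 12) [0.66624784 1.02192319]
(30, 75, 67) [ 0.1094356  -0.04394555]
(90, -10, 109) [-0.96407842 -1.06876819]
(0, -10, 109) [0.0251676  1.17945951]
(0, -120, 109) [ 2.40213089 -0.85308551]
(-150, 125, 12) [-1.03683647 -0.23857725]
(-150, -125, 12) [ 0.298933   -0.29429023]
(100, 125, 12) [-0.08231437 -0.38151815]
(30, 75, 67) [0.17261654 0.22784802]
(0, -10, 109) [-1.18502391 -0.79886866]
(0, -120, 109) [ 0.77325158 -0.29955535]
ped [582.51983128  54.68904938  67.        ] [582.38211943  54.95791401  67.        ] handle home [ 562.40532539 -106.30910791  105.        ]
```

View pics/t_idx.png

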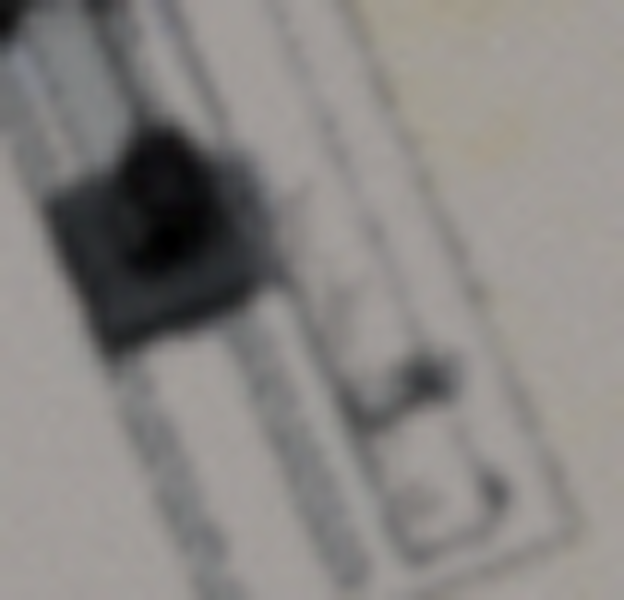

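View pics/t_idx2.png

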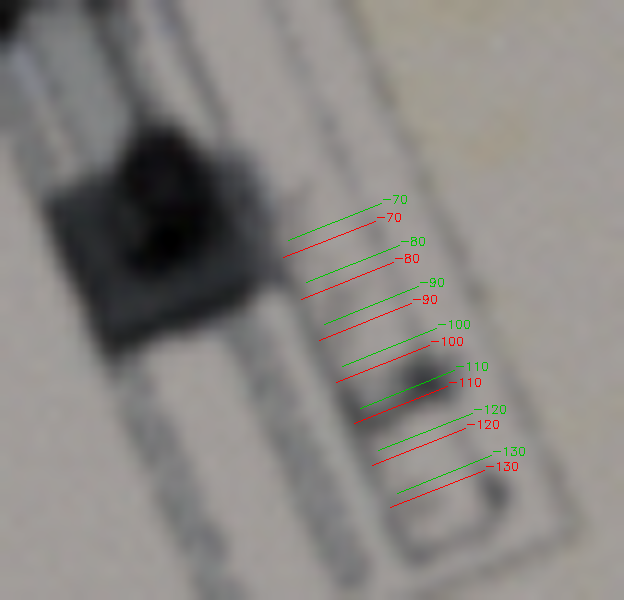

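View pics/s_idx2.png

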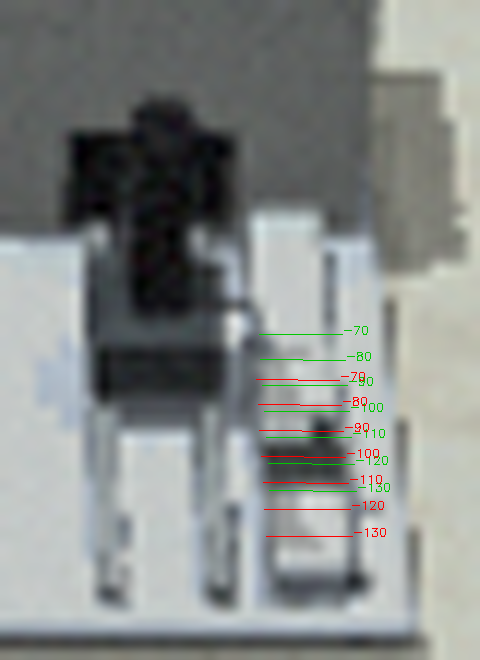

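View pics/s_idx.png

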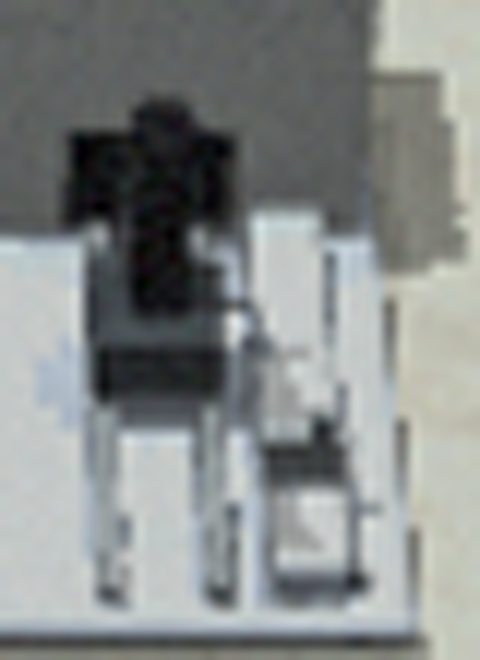

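Reader fit: origin (589.2, -25.8), yaw 0.464. That puts the pedestal at (582.5, 54.8), the home handle at (562.4, -106.3) and the cup at (422, 298). In both views the index block's front face is at about x = -111.5, so its centre is near -107.5. I'll use tool yaw 2.034 throughout, with the jaws along the reader's x.

>>> {"name": "drive_tool", "arguments": {"steps": [{"delta_pos": [24.4,-22.2,-8],"yaw": -0.111,"hand": 94},{"delta_pos": [24.4,-22.2,-8],"yaw": -0.111,"hand": 94},{"delta_pos": [24.4,-22.2,-8],"yaw": -0.111,"hand": 94},{"delta_pos": [24.4,-22.2,-8],"yaw": -0.111,"hand": 94},{"delta_pos": [24.4,-22.2,-8],"yaw": -0.111,"hand": 94}], "squeeze": 15}}

```text
clock: 0.52
eef_pos: [300.9, 408.1, 181.9]
eef_rot: [-3.141, 0.0, 2.252]
wrist_force: [0.1, 0.8, -1.1]
finger_gap: 94.0
```

>>> {"name": "drive_tool", "arguments": {"steps": [{"delta_pos": [24.4,-22.2,-8],"yaw": -0.111,"hand": 94},{"delta_pos": [24.4,-22.2,-8],"yaw": -0.111,"hand": 94},{"delta_pos": [24.4,-22.2,-8],"yaw": 0,"hand": 94},{"delta_pos": [24.4,-22.2,-8],"yaw": 0,"hand": 94},{"delta_pos": [24.4,-22.2,-8],"yaw": 0,"hand": 94}]}}

```text
clock: 0.93
eef_pos: [423.0, 297.0, 141.9]
eef_rot: [-3.141, -0.0, 2.035]
wrist_force: [0.2, 0.4, 0.4]
finger_gap: 93.8
```

>>> {"name": "drive_tool", "arguments": {"steps": [{"delta_pos": [0,0,0],"yaw": 0,"hand": 94},{"delta_pos": [0,0,0],"yaw": 0,"hand": 94},{"delta_pos": [0,0,0],"yaw": 0,"hand": 94}]}}

```text
clock: 1.18
eef_pos: [421.8, 298.6, 142.4]
eef_rot: [-3.141, -0.0, 2.035]
wrist_force: [1.2, -0.3, -0.4]
finger_gap: 94.2
```

>>> {"name": "drive_tool", "arguments": {"steps": [{"delta_pos": [0,-1,-30],"yaw": 0,"hand": 94},{"delta_pos": [0,0,-30],"yaw": 0,"hand": 94},{"delta_pos": [0,0,-25],"yaw": 0,"hand": 94},{"delta_pos": [0,0,-15],"yaw": 0,"hand": 94},{"delta_pos": [0,0,0],"yaw": 0,"hand": 94}]}}

```text
clock: 1.6
eef_pos: [420.0, 297.5, 39.9]
eef_rot: [-3.137, 0.0, 2.037]
wrist_force: [0.3, -0.3, -0.5]
finger_gap: 93.7
```

>>> {"name": "drive_tool", "arguments": {"steps": [{"delta_pos": [0,0,0],"yaw": 0,"hand": 40},{"delta_pos": [0,0,0],"yaw": 0,"hand": 40},{"delta_pos": [0,0,0],"yaw": 0,"hand": 40},{"delta_pos": [0,0,0],"yaw": 0,"hand": 40},{"delta_pos": [0,0,0],"yaw": 0,"hand": 40}]}}

```text
clock: 2.02
eef_pos: [422.4, 297.6, 43.3]
eef_rot: [3.14, -0.0, 2.035]
wrist_force: [-0.5, -0.3, -0.4]
finger_gap: 64.1
```

>>> {"name": "drive_tool", "arguments": {"steps": [{"delta_pos": [0,0,0],"yaw": 0,"hand": 40},{"delta_pos": [0,0,0],"yaw": 0,"hand": 40},{"delta_pos": [0,0,0],"yaw": 0,"hand": 40},{"delta_pos": [0,0,0],"yaw": 0,"hand": 40},{"delta_pos": [0,0,0],"yaw": 0,"hand": 40}]}}

```text
clock: 2.43
eef_pos: [422.2, 297.4, 42.6]
eef_rot: [3.141, -0.0, 2.035]
wrist_force: [-0.6, -0.7, 2.8]
finger_gap: 47.7
```

>>> {"name": "drive_tool", "arguments": {"steps": [{"delta_pos": [0,0,10],"yaw": 0,"hand": 40},{"delta_pos": [0,0,20],"yaw": 0,"hand": 40},{"delta_pos": [0,0,30],"yaw": 0,"hand": 40},{"delta_pos": [0,0,30],"yaw": 0,"hand": 40},{"delta_pos": [0,0,20],"yaw": 0,"hand": 40}]}}

```text
clock: 2.85
eef_pos: [422.5, 297.6, 155.7]
eef_rot: [3.139, -0.0, 2.035]
wrist_force: [0.4, -0.2, 0.5]
finger_gap: 47.5
```

>>> {"name": "drive_tool", "arguments": {"steps": [{"delta_pos": [0,0,0],"yaw": 0,"hand": 40},{"delta_pos": [0,0,0],"yaw": 0,"hand": 40}]}}

```text
clock: 3.02
eef_pos: [422.3, 297.5, 153.3]
eef_rot: [3.14, -0.0, 2.035]
wrist_force: [0.3, 0.1, -1.2]
finger_gap: 47.2
```

Run:
```python
from cell import manip
from h import *
print(manip.read_state()["eef_pos"])
t=manip.camera("top");s=manip.camera("scene")
pickle.dump(t,open("top1.pkl","wb"));pickle.dump(s,open("scene1.pkl","wb"))
crop(s,130,140,330,260,4,"pics/s1.png")
```

```text
[422.29343067 297.47999646 153.29696622]
```

View pics/s1.png

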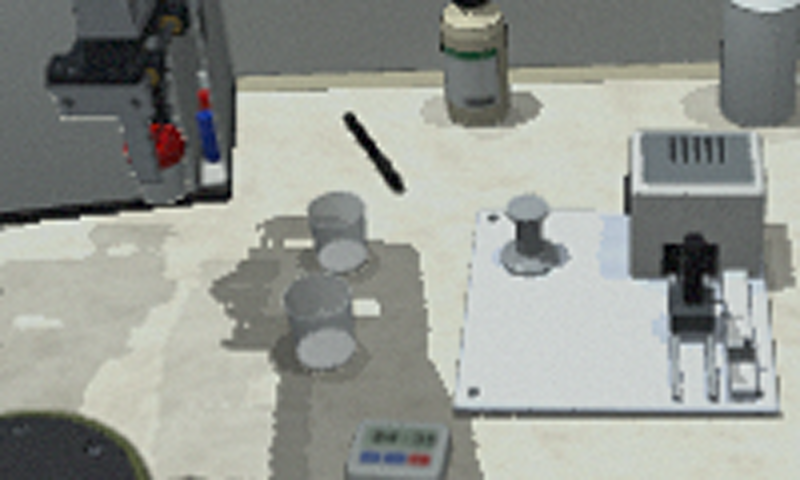

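The cup is in the grip, visible at (160,150) in the crop, with the bystanders undisturbed. Next I'll carry it to the pedestal.

>>> {"name": "drive_tool", "arguments": {"steps": [{"delta_pos": [16,-24.3,0],"yaw": 0,"hand": 40},{"delta_pos": [16,-24.3,0],"yaw": 0,"hand": 40},{"delta_pos": [16,-24.3,0],"yaw": 0,"hand": 40},{"delta_pos": [16,-24.3,0],"yaw": 0,"hand": 40},{"delta_pos": [16,-24.3,0],"yaw": 0,"hand": 40}]}}

```text
clock: 3.53
eef_pos: [502.1, 174.5, 151.0]
eef_rot: [-3.139, -0.0, 2.035]
wrist_force: [1.0, 0.2, 0.7]
finger_gap: 47.4
```

>>> {"name": "drive_tool", "arguments": {"steps": [{"delta_pos": [16,-24.3,0],"yaw": 0,"hand": 40},{"delta_pos": [16,-24.3,0],"yaw": 0,"hand": 40},{"delta_pos": [16,-24.3,0],"yaw": 0,"hand": 40},{"delta_pos": [16,-24.3,0],"yaw": 0,"hand": 40},{"delta_pos": [16,-24,0],"yaw": 0,"hand": 40}]}}

```text
clock: 3.95
eef_pos: [582.1, 53.2, 150.7]
eef_rot: [-3.139, -0.001, 2.035]
wrist_force: [0.6, 0.1, -0.3]
finger_gap: 47.3
```

>>> {"name": "drive_tool", "arguments": {"steps": [{"delta_pos": [0,0,0],"yaw": 0,"hand": 40},{"delta_pos": [0,0,0],"yaw": 0,"hand": 40},{"delta_pos": [0,0,0],"yaw": 0,"hand": 40}]}}

```text
clock: 4.2
eef_pos: [581.4, 55.0, 151.2]
eef_rot: [-3.14, -0.001, 2.035]
wrist_force: [-0.2, 0.3, -1.4]
finger_gap: 47.6
```

Run:
```python
from cell import manip
from h import *
print(manip.read_state()["eef_pos"])
t=manip.camera("top");s=manip.camera("scene")
pickle.dump(t,open("top2.pkl","wb"));pickle.dump(s,open("scene2.pkl","wb"))
crop(s,220,120,340,240,5,"pics/s2.png")
crop(t,200,130,350,240,5,"pics/t2.png")
```

```text
[581.43568199  54.97998848 151.18141844]
```

View pics/s2.png

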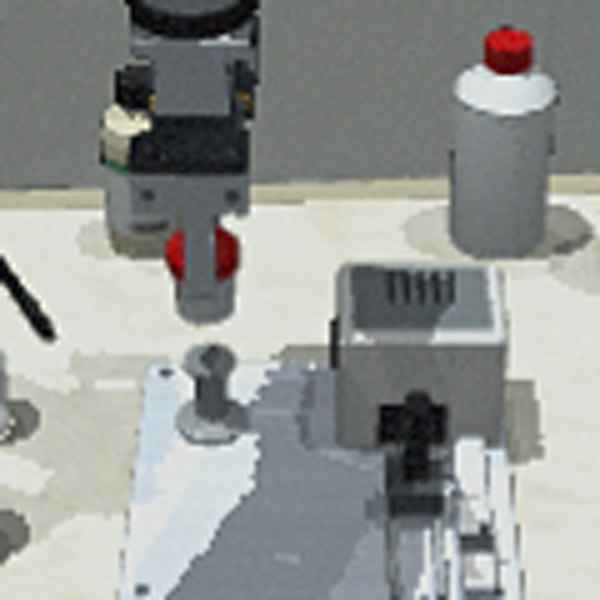

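View pics/t2.png

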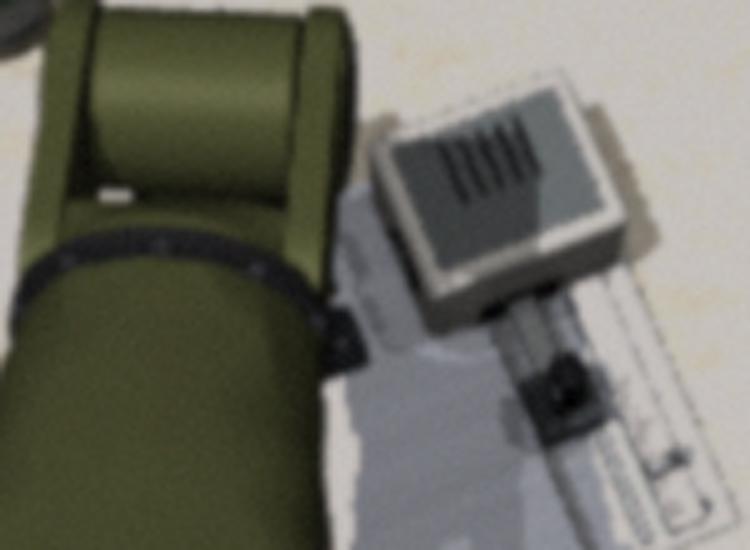

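In the scene crop, the cup hangs at (203,265) above the pedestal disc at (210,360). I'll lower it now.

>>> {"name": "drive_tool", "arguments": {"steps": [{"delta_pos": [0.5,0,-12],"yaw": 0,"hand": 40},{"delta_pos": [0.5,0,-12],"yaw": 0,"hand": 40},{"delta_pos": [0,0,-10],"yaw": 0,"hand": 40},{"delta_pos": [0,0,0],"yaw": 0,"hand": 40},{"delta_pos": [0,0,0],"yaw": 0,"hand": 40}]}}

```text
clock: 4.72
eef_pos: [582.7, 54.8, 117.5]
eef_rot: [-3.14, -0.001, 2.035]
wrist_force: [0.1, -0.5, -0.8]
finger_gap: 47.8
```

Run:
```python
from cell import manip
from h import *
print(manip.read_state()["eef_pos"],manip.read_state()["wrist_force"])
s=manip.camera("scene")
pickle.dump(s,open("scene3.pkl","wb"))
crop(s,240,150,290,215,9,"pics/s3.png")
```

```text
[582.69538407  54.77696122 117.45016899] [ 0.08136619 -0.52161339 -0.82809255]
```

View pics/s3.png

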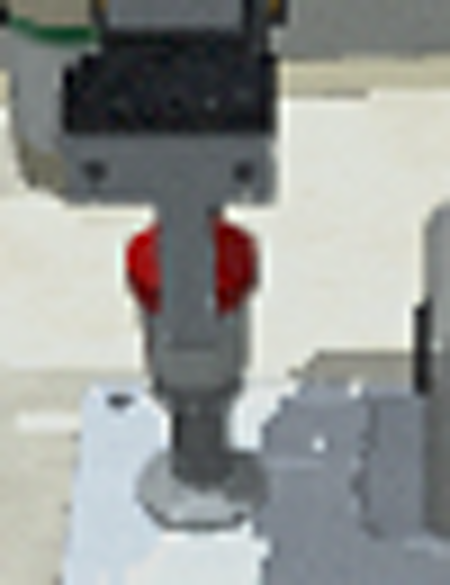

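>>> {"name": "drive_tool", "arguments": {"steps": [{"delta_pos": [0,0,-3],"yaw": 0,"hand": 40},{"delta_pos": [0,0,-2],"yaw": 0,"hand": 40},{"delta_pos": [0,0,-1],"yaw": 0,"hand": 40},{"delta_pos": [0,0,0],"yaw": 0,"hand": 40},{"delta_pos": [0,0,0],"yaw": 0,"hand": 40}]}}

```text
clock: 5.18
eef_pos: [583.2, 54.6, 112.5]
eef_rot: [3.141, 0.0, 2.035]
wrist_force: [1.2, -0.2, -0.9]
finger_gap: 47.3
```

>>> {"name": "drive_tool", "arguments": {"steps": [{"delta_pos": [0,0,-1],"yaw": 0,"hand": 40},{"delta_pos": [0,0,0],"yaw": 0,"hand": 40},{"delta_pos": [0,0,0],"yaw": 0,"hand": 40}]}}

```text
clock: 5.43
eef_pos: [583.1, 54.6, 111.5]
eef_rot: [3.141, 0.0, 2.035]
wrist_force: [-0.3, 0.7, -1.0]
finger_gap: 47.6
```

>>> {"name": "drive_tool", "arguments": {"steps": [{"delta_pos": [0,0,-1],"yaw": 0,"hand": 40},{"delta_pos": [0,0,0],"yaw": 0,"hand": 40},{"delta_pos": [0,0,0],"yaw": 0,"hand": 40}]}}

```text
clock: 5.68
eef_pos: [583.1, 54.6, 110.4]
eef_rot: [-3.141, -0.0, 2.035]
wrist_force: [0.1, -0.2, -0.3]
finger_gap: 47.9
```

>>> {"name": "drive_tool", "arguments": {"steps": [{"delta_pos": [0,0,-0.5],"yaw": 0,"hand": 40},{"delta_pos": [0,0,0],"yaw": 0,"hand": 40},{"delta_pos": [0,0,0],"yaw": 0,"hand": 40}]}}

```text
clock: 5.93
eef_pos: [583.1, 54.7, 109.9]
eef_rot: [3.142, 0.0, 2.035]
wrist_force: [-0.2, 1.0, -0.1]
finger_gap: 47.9
```

>>> {"name": "drive_tool", "arguments": {"steps": [{"delta_pos": [0,0,-0.6],"yaw": 0,"hand": 40},{"delta_pos": [0,0,0],"yaw": 0,"hand": 40},{"delta_pos": [0,0,0],"yaw": 0,"hand": 40}]}}

```text
clock: 6.18
eef_pos: [583.2, 54.6, 109.7]
eef_rot: [3.141, 0.0, 2.035]
wrist_force: [-2.2, -0.1, 5.0]
finger_gap: 47.9
```

Run:
```python
from cell import manip
from h import *
print(manip.read_state()["eef_pos"],manip.read_state()["wrist_force"])
s=manip.camera("scene")
pickle.dump(s,open("scene4.pkl","wb"))
crop(s,240,150,290,215,9,"pics/s4.png")
```

```text
[583.18875934  54.64658135 109.67584078] [-2.20427658 -0.06615923  4.98427852]
```

View pics/s4.png

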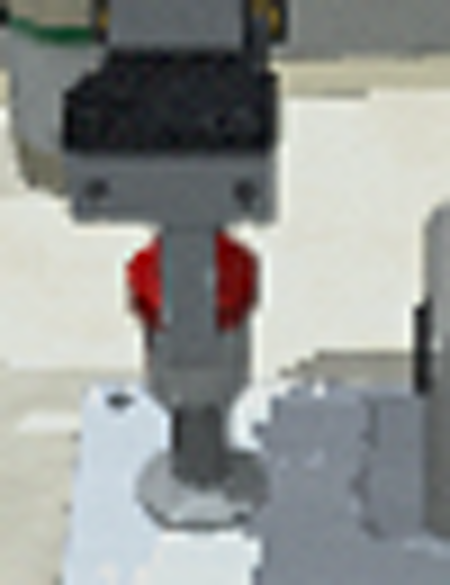

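A 5 N contact at z = 109.7 matches the expected seating height, and in the picture the cup is centred over the stem. Opening the fingers.

>>> {"name": "drive_tool", "arguments": {"steps": [{"delta_pos": [0,0,0.3],"yaw": 0,"hand": 56},{"delta_pos": [0,0,0],"yaw": 0,"hand": 70},{"delta_pos": [0,0,0],"yaw": 0,"hand": 80},{"delta_pos": [0,0,0],"yaw": 0,"hand": 80},{"delta_pos": [0,0,0],"yaw": 0,"hand": 80}]}}

```text
clock: 6.65
eef_pos: [583.1, 54.6, 109.5]
eef_rot: [-3.141, -0.0, 2.035]
wrist_force: [-0.0, -0.8, 0.2]
finger_gap: 77.1
```

>>> {"name": "drive_tool", "arguments": {"steps": [{"delta_pos": [0,0,0],"yaw": 0,"hand": 80},{"delta_pos": [0,0,0],"yaw": 0,"hand": 80},{"delta_pos": [0,0,0],"yaw": 0,"hand": 80},{"delta_pos": [0,0,0],"yaw": 0,"hand": 80}]}}

```text
clock: 6.98
eef_pos: [583.1, 54.6, 109.6]
eef_rot: [-3.142, -0.0, 2.035]
wrist_force: [-0.0, 0.0, -0.5]
finger_gap: 79.8
```

>>> {"name": "drive_tool", "arguments": {"steps": [{"delta_pos": [0,0,10],"yaw": 0,"hand": 80},{"delta_pos": [0,0,20],"yaw": 0,"hand": 80},{"delta_pos": [0,0,25],"yaw": 0,"hand": 80},{"delta_pos": [0,0,25],"yaw": 0,"hand": 80},{"delta_pos": [0,0,20],"yaw": 0,"hand": 80}]}}

```text
clock: 7.4
eef_pos: [583.3, 54.7, 212.5]
eef_rot: [3.14, 0.001, 2.035]
wrist_force: [0.7, -0.2, 0.5]
finger_gap: 79.8
```

>>> {"name": "drive_tool", "arguments": {"steps": [{"delta_pos": [-4.2,-32.2,0],"yaw": 0,"hand": 60},{"delta_pos": [-4.2,-32.2,0],"yaw": 0,"hand": 50},{"delta_pos": [-4.2,-32.2,0],"yaw": 0,"hand": 50},{"delta_pos": [-4.2,-32.2,0],"yaw": 0,"hand": 50},{"delta_pos": [-4.1,-32.2,0],"yaw": 0,"hand": 50}]}}

```text
clock: 7.82
eef_pos: [561.8, -107.8, 210.7]
eef_rot: [3.141, 0.001, 2.035]
wrist_force: [-0.2, -0.7, -0.9]
finger_gap: 51.5
```

>>> {"name": "drive_tool", "arguments": {"steps": [{"delta_pos": [0,0,0],"yaw": 0,"hand": 50},{"delta_pos": [0,0,0],"yaw": 0,"hand": 50},{"delta_pos": [0,0,0],"yaw": 0,"hand": 50}]}}

```text
clock: 8.07
eef_pos: [562.3, -106.0, 210.2]
eef_rot: [3.141, 0.0, 2.035]
wrist_force: [-0.1, -0.5, 0.8]
finger_gap: 50.1
```

Run:
```python
from cell import manip
from h import *
st=manip.read_state();print(st["eef_pos"],st["wrist_force"],st["finger_gap"])
s=manip.camera("scene");t=manip.camera("top")
pickle.dump(s,open("scene5.pkl","wb"));pickle.dump(t,open("top5.pkl","wb"))
crop(s,235,110,335,245,4.4,"pics/s5.png")
crop(t,200,130,350,240,5,"pics/t5.png")
f=t["frame"].astype(int); m=(f[...,0]>100)&(f[...,1]<60)&(f[...,2]<60)
n,l,sx,ce=cv2.connectedComponentsWithStats(m.astype(np.uint8))
for i in range(1,n):
    if sx[i,4]>15: print(sx[i],atz(t,ce[i],117))
```

```text
[ 562.29876472 -105.96554701  210.17594211] [-0.14833951 -0.52188038  0.76354381] 50.08829861991541
[283  60  14  13 136] [929.27065837 -17.49970115 117.        ]
[334  70  10   9  72] [ 916.62790959 -146.23643949  117.        ]
[241 182  18  17 250] [581.37787134  54.81338691 117.        ]
[431 183   9   8  57] [ 628.33215449 -406.59510249  117.        ]
```

View pics/s5.png

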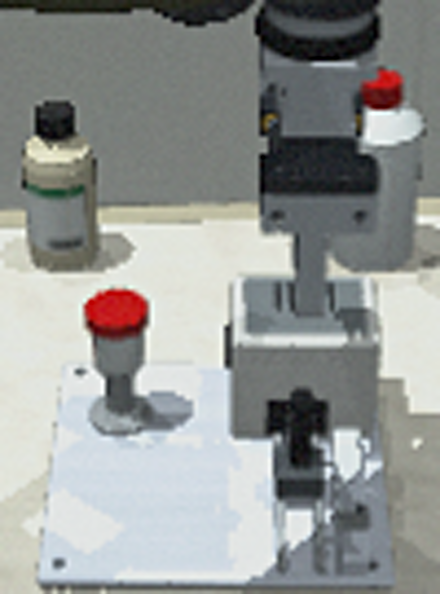

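View pics/t5.png

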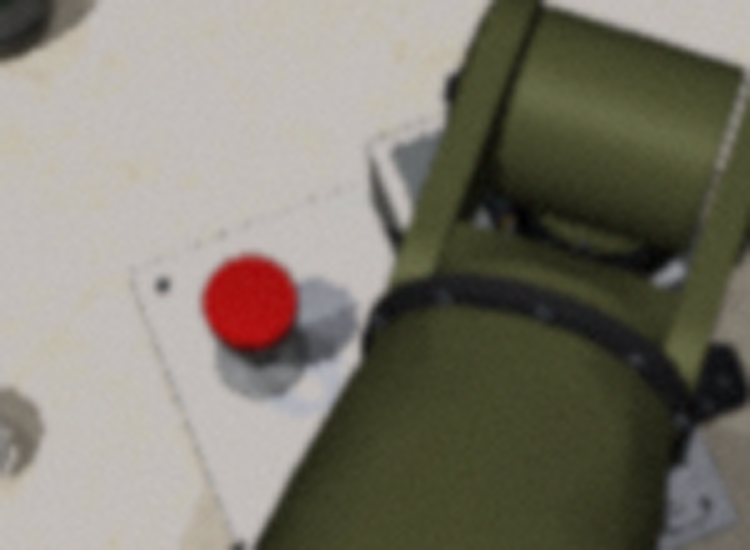

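The cup stands upright on the pedestal. The top view puts it at (581.4, 54.8), about 1 mm from the disc centre. Before descending I'll check the handle prediction against the images.

Run:
```python
from fit import *
for z in (45,105):
  for d in ((0,0),(10,8),(10,-8),(-10,8),(-10,-8)):
    a=proj(t,W(p,(-60+d[0],-60+d[1],z)))[0]; b=proj(s,W(p,(-60+d[0],-60+d[1],z)))[0]
    print(z,d,"t_reader2",(a-[220,180]+.5)*6-.5,"s_reader",(b-[240,165]+.5)*7-.5)
```

```text
45 (0, 0) t_reader2 [559.56001646 179.27297693] s_reader [442.6723262  349.62178913]
45 (10, 8) t_reader2 [533.51267863 165.14653685] s_reader [424.51045354 335.16491606]
45 (10, -8) t_reader2 [567.71471568 151.63496626] s_reader [459.57766891 335.40288077]
45 (-10, 8) t_reader2 [551.36837759 207.02278168] s_reader [425.55375269 364.01856099]
45 (-10, -8) t_reader2 [585.64908776 193.42628926] s_reader [461.06447401 364.26318624]
105 (0, 0) t_reader2 [566.5380425  145.22260751] s_reader [447.23880097 246.27944643]
105 (10, 8) t_reader2 [539.34017989 130.50982395] s_reader [428.44258442 232.02133187]
105 (10, -8) t_reader2 [575.02931231 116.44894278] s_reader [464.66828527 232.2540122 ]
105 (-10, 8) t_reader2 [558.00587377 174.12060507] s_reader [429.58104776 260.4880904 ]
105 (-10, -8) t_reader2 [593.78171651 159.96590794] s_reader [466.28238849 260.72758049]
```

The prediction matches the handle blob in the crop (540–590, 120–195). Descending to grasp it.

>>> {"name": "drive_tool", "arguments": {"steps": [{"delta_pos": [0,0,-30],"yaw": 0,"hand": 50},{"delta_pos": [0,0,-30],"yaw": 0,"hand": 50},{"delta_pos": [0,0,-25],"yaw": 0,"hand": 50},{"delta_pos": [0,0,-25],"yaw": 0,"hand": 50},{"delta_pos": [0,0,-18],"yaw": 0,"hand": 50}]}}

```text
clock: 8.58
eef_pos: [561.8, -105.0, 79.6]
eef_rot: [-3.14, -0.001, 2.036]
wrist_force: [0.8, 0.2, 0.2]
finger_gap: 49.9
```

>>> {"name": "drive_tool", "arguments": {"steps": [{"delta_pos": [0,0,0],"yaw": 0,"hand": 40},{"delta_pos": [0,0,0],"yaw": 0,"hand": 30},{"delta_pos": [0,0,0],"yaw": 0,"hand": 10},{"delta_pos": [0,0,0],"yaw": 0,"hand": 10},{"delta_pos": [0,0,0],"yaw": 0,"hand": 10}], "squeeze": 30}}

```text
clock: 9.0
eef_pos: [562.8, -106.3, 83.0]
eef_rot: [3.14, 0.001, 2.035]
wrist_force: [5.3, 2.4, 3.5]
finger_gap: 20.3
```

>>> {"name": "drive_tool", "arguments": {"steps": [{"delta_pos": [0,0,0],"yaw": 0,"hand": 10},{"delta_pos": [0,0,0],"yaw": 0,"hand": 10},{"delta_pos": [0,0,0],"yaw": 0,"hand": 10},{"delta_pos": [0,0,0],"yaw": 0,"hand": 10}]}}

```text
clock: 9.33
eef_pos: [563.0, -106.3, 83.0]
eef_rot: [3.14, 0.001, 2.035]
wrist_force: [2.1, 3.0, 6.8]
finger_gap: 19.7
```

>>> {"name": "drive_tool", "arguments": {"steps": [{"delta_pos": [-4.5,-2.25,0],"yaw": 0,"hand": 10},{"delta_pos": [-4.5,-2.25,0],"yaw": 0,"hand": 10},{"delta_pos": [-4.5,-2.25,0],"yaw": 0,"hand": 10},{"delta_pos": [-4.5,-2.25,0],"yaw": 0,"hand": 10},{"delta_pos": [-4.5,-2.25,0],"yaw": 0,"hand": 10}]}}

```text
clock: 9.75
eef_pos: [540.7, -117.5, 83.0]
eef_rot: [3.139, 0.002, 2.035]
wrist_force: [4.9, 4.9, 5.0]
finger_gap: 19.6
```

>>> {"name": "drive_tool", "arguments": {"steps": [{"delta_pos": [-4.5,-2.25,0],"yaw": 0,"hand": 10},{"delta_pos": [-4.5,-2.25,0],"yaw": 0,"hand": 10},{"delta_pos": [-4.5,-2.25,0],"yaw": 0,"hand": 10},{"delta_pos": [-4.5,-2.25,0],"yaw": 0,"hand": 10},{"delta_pos": [-2,-1,0],"yaw": 0,"hand": 10}]}}

```text
clock: 10.17
eef_pos: [520.6, -127.6, 83.0]
eef_rot: [3.138, 0.002, 2.035]
wrist_force: [6.4, 5.1, 4.4]
finger_gap: 19.4
```

>>> {"name": "drive_tool", "arguments": {"steps": [{"delta_pos": [0,0,0],"yaw": 0,"hand": 10},{"delta_pos": [0,0,0],"yaw": 0,"hand": 10},{"delta_pos": [0,0,0],"yaw": 0,"hand": 10}]}}

```text
clock: 10.42
eef_pos: [520.9, -127.4, 83.0]
eef_rot: [3.139, 0.002, 2.035]
wrist_force: [5.5, 5.0, 4.7]
finger_gap: 19.8
```

```bash
cat > look.py <<'E'
import sys
from cell import manip
from fit import *
k=sys.argv[1]
st=manip.read_state();e=st["eef_pos"];print(e,st["wrist_force"],st["finger_gap"])
d=e[:2]-p[:2]; print("reader xy",np.cos(p[2])*d[0]+np.sin(p[2])*d[1],-np.sin(p[2])*d[0]+np.cos(p[2])*d[1])
for n in("scene","top"):
    c=manip.camera(n); pickle.dump(c,open(f"{n}{k}.pkl","wb"))
    if n=="scene": crop(c,280,185,335,245,10,f"pics/s{k}.png"); crop(c,235,110,335,245,4.4,f"pics/sw{k}.png")
    else: crop(c,290,180,352,240,10,f"pics/t{k}.png")
E
python3 look.py 6
```

```text
[ 520.93351991 -127.40167816   82.96762133] [5.52833654 4.98268646 4.65642142] 19.79975927282417
reader xy -106.5264145958125 -60.31609262041668
```

View pics/s6.png

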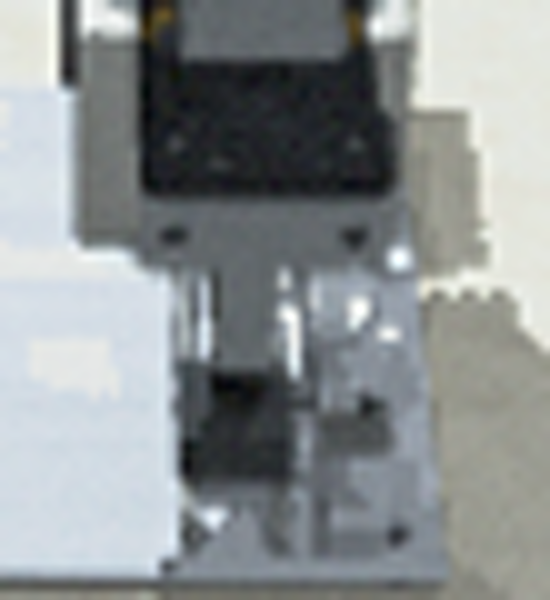

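View pics/t6.png

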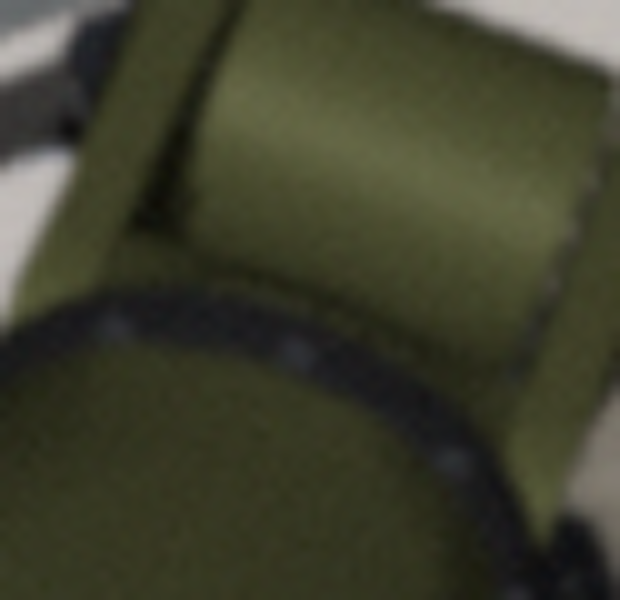

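Run:
```python
from fit import *
c6=pickle.load(open("scene6.pkl","rb"))
for cam,n,(u0,v0,u1,v1),xs in ((s,"a",(304,205,326,237),(-60,-107.5)),(c6,"b",(304,205,326,237),(-106.5,-107.5))):
    crop(cam,u0,v0,u1,v1,18,f"pics/z{n}.png")
    im=cv2.imread(f"pics/z{n}.png"); im0=im.copy()
    f=lambda q:tuple(int(round(k)) for k in (proj(cam,W(p,q))[0]-[u0,v0]+.5)*18-.5)
    cv2.circle(im,f((xs[0],-85,42)),4,(0,0,255),-1)
    x=xs[1]
    for a,b in(((x-4,-86,42),(x-4,-108,42)),((x+4,-86,42),(x+4,-108,42)),((x-4,-86,26),(x-4,-108,26))): cv2.line(im,f(a),f(b),(0,200,0),1)
    cv2.imwrite(f"pics/z{n}.png",np.hstack([im0,im]))
```

View pics/za.png

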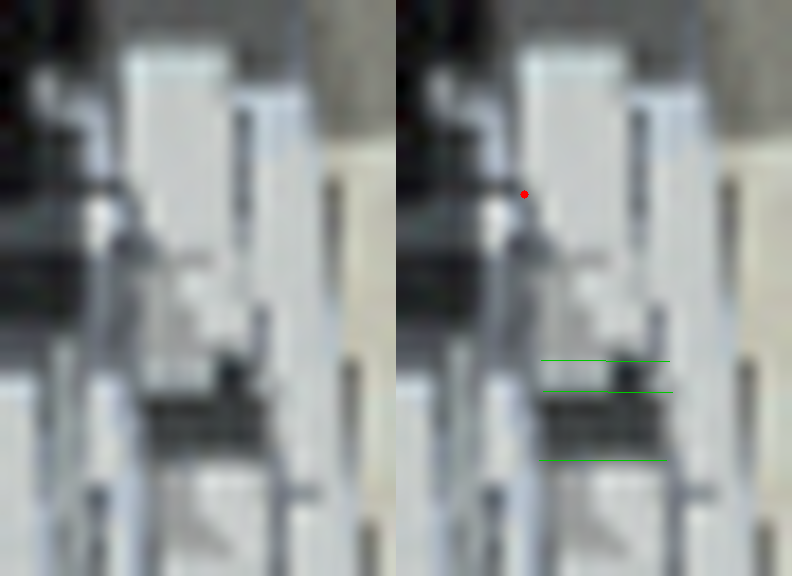

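View pics/zb.png

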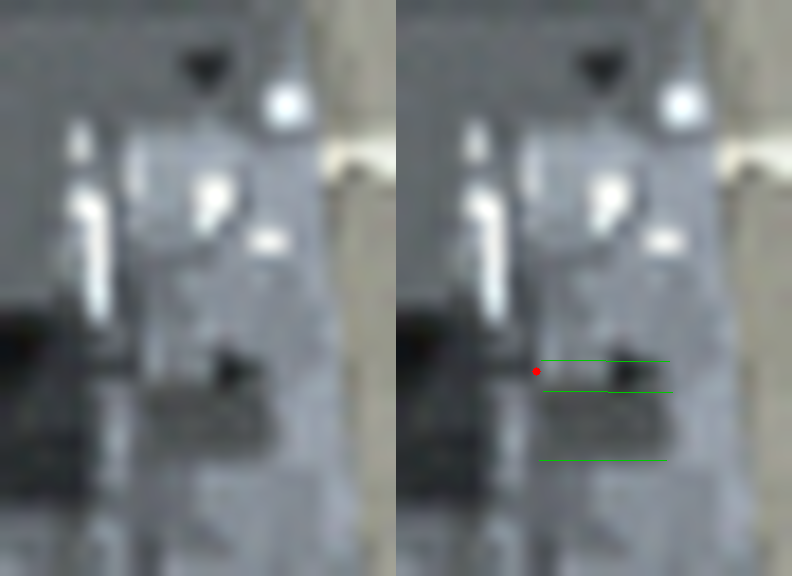

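The red dot is the predicted pointer and the green lines are the block outline. The outline fits the image, and the pointer tongue at row ~366 sits slightly behind the block middle at row 376. That's 0.5 to 2.5 mm short, so I'll pull 1.5 mm further.

>>> {"name": "drive_tool", "arguments": {"steps": [{"delta_pos": [-1.3,-0.7,0],"yaw": 0,"hand": 10},{"delta_pos": [0,0,0],"yaw": 0,"hand": 10},{"delta_pos": [0,0,0],"yaw": 0,"hand": 10},{"delta_pos": [0,0,0],"yaw": 0,"hand": 10},{"delta_pos": [0,0,0],"yaw": 0,"hand": 10}]}}

```text
clock: 10.93
eef_pos: [519.7, -128.1, 83.0]
eef_rot: [3.139, 0.002, 2.035]
wrist_force: [5.5, 5.2, 5.9]
finger_gap: 19.9
```

>>> {"name": "drive_tool", "arguments": {"steps": [{"delta_pos": [0,0,0],"yaw": 0,"hand": 10},{"delta_pos": [0,0,0],"yaw": 0,"hand": 10},{"delta_pos": [0,0,0],"yaw": 0,"hand": 10},{"delta_pos": [0,0,0],"yaw": 0,"hand": 10}]}}

```text
clock: 11.27
eef_pos: [519.7, -128.0, 83.0]
eef_rot: [3.138, 0.002, 2.035]
wrist_force: [4.8, 5.6, 4.3]
finger_gap: 20.1
```

```bash
python3 look.py 7
python3 - <<'E'
from h import *
c=pickle.load(open("scene7.pkl","rb")); crop(c,304,205,326,237,18,"pics/zc.png")
a=cv2.imread("pics/zc.png"); b=cv2.resize(cv2.imread("pics/sw7.png"),None,fx=576/594,fy=576/594)
h=min(a.shape[0],b.shape[0]); cv2.imwrite("pics/zd.png",np.hstack([a[:h],b[:h]]))
E
```

```text
[ 519.6950872  -128.02801559   82.98983697] [4.81804668 5.59354585 4.27288769] 20.12015750531481
reader xy -107.91420949718673 -60.32237479310129
```

View pics/zd.png

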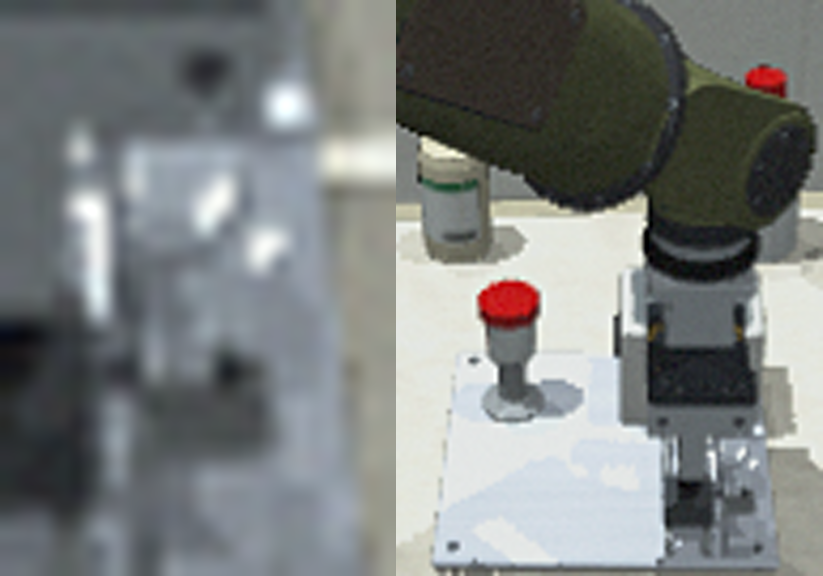

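The pointer, now at about row 370, lies beside the block top (rows 360–392). The shutter is steady and the cup is upright on the pedestal at (508,330), so I'm handing in.

```bash
python3 -c "
from cell import manip
print(manip.sign_off())"
```

```text
the job is handed in; nothing more can be done
None
```

The capped cup is standing on the pedestal, and the job is handed in with the gripper still holding the shutter handle at the index block. I get no verdict back, so these are my own checks:

- **Cup:** after release, the top view put it about 1 mm from the pedestal centre. It was still upright in the last picture.
- **Shutter:** the gripper was at reader x ≈ -107.9 mm, against about -107.5 mm for the middle of the block. It was steady, with the fingers closed on the handle (20 mm gap, 30 N grip set) and about 7 N of spring pull at the wrist.
- **Disagreement:** in the scene picture the pointer tongue looks 1–2 mm behind the block's middle, while the arm's reading puts it 0.4 mm past. Both are inside the 4 mm tolerance. The top camera could not settle it because the arm blocked its view.
- **Other items:** the arm did not touch the measuring cup, open cup or bottle. The pictures taken along the way showed nothing moved, but I did not measure their positions again at the end.

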